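Load the rosette press and hold its lever down

TASK

The rosette on the cork pad of the lever press has lost three petals: drop it into the slatted offcut crate. Then set the whole rosette, freshly glued and lying on the bench, face up in the middle of the cork pad, let go of it, and pull the press lever down by its handle until the sprung foot bears on the rosette and is pushed in by about half its travel (the lever is then level); never drive the foot right to its stop. The glue has to grab, so finish while still holding the lever there, and leave the tin and the jar where they are.

Things in the scene. Friction and masses are not known exactly. Their poses are not given: they have to be found in the camera images.
- press: Grey iron bench press, fixed; place and yaw differ. Origin: bench height, below the centre of its cork pad; x points from pad to hinge post, y sideways, z up. Base plate 285 x 130 x 18 mm (x -110 to +175). The hinge post (56 mm wide, 122 mm high) stands 105 to 145 mm behind the pad centre; with the lever up nothing else is near the pad.
- pad (a point): Centre of the top of the round cork pad, 30 mm above the bench; pad diameter 92 mm.
- hinge (a point): Centre of the lever's hinge pin, 125 mm behind the pad centre (press +x) and 102 mm above the bench; the pin lies along the press's y.
- lever (a joint): Angle of the lever (bar 22 mm wide, 10 mm thick) about the hinge pin, rad. 0: upright, where its return spring keeps it; 1.571: level, handle towards the press's -x (front); 1.72: end. Pull at the handle: up to about 6 N before the foot bears, about 16 N with the foot half in, 24 N at the foot's stop. Let go, it swings up.
- handle (a point): Middle of the handle: a revolving wooden grip 26 mm in diameter, 88 mm long, along the press's y, in a D-shaped bow at the lever's free end, its axis 235 mm from the hinge pin. The bow leaves 50 mm free below the grip. Lever upright: 337 mm above the bench; level: 102 mm, and 110 mm in front of the pad centre. Pinched front and back, the grip turns freely as the lever swings.
- foot (a joint): How far the sprung foot is pushed into the lever, m: 0 free, 0.014 at its stop. Cork-faced disc, 32 mm diameter, 125 mm from the hinge pin on the lever's underside, face 47 mm from the lever's centre line when free. Spring 6 N plus 2 N per mm. On a rosette on the pad it first touches at a lever angle of about 1.51; lever level: 7 mm in.
- reject: The broken carved rosette, dark wood, three of its ten petals gone on one side (pale break). Starts roughly in the middle of the cork pad, face up. Origin: centre of its underside. Otherwise as the whole one; 45 g.
- rosette: The whole carved rosette, dark wood, lying face up on the bench beside the press. Outer diameter 83 mm, ten petals 15 mm high round a turned button, which has an upright round side of 28 mm diameter up to 28 mm and a domed top at 32 mm above the underside. Origin: centre of its underside, z up. 50 g.
- crate: Open slatted crate of light wood, fixed, on the other side of the press from the whole rosette (left or right differs). Outside 210 (x) x 160 (y) x 100 mm high, walls 8 mm; two thin offcuts lie in it. Origin: centre of its underside.
- tin: Wax tin, 80 mm in diameter, 65 mm high; origin under its centre. Leave alone.
- jar: Glass jar, 60 mm in diameter, 80 mm high; origin under its centre. Leave alone.
Not all that is in view belongs to the job. What is shaped like the reject but blue is not meant. What is shaped like the rosette but purple is not meant.

How it is judged:
On the way, in this order (a step that is already met when the one before it is completed fails the run):
1. the broken rosette lies in the offcut crate, let go (x of reject in the frame of crate between -0.097 and 0.097 m and y of reject in the frame of crate between -0.072 and 0.072 m and z of reject in the frame of crate below 0.075 m and contact force between the fingers and reject below 0.1 N and linear speed of reject below 0.03 m/s), for 0.2 s.
2. the whole rosette lies face up in the middle of the cork pad, let go (horizontal distance between rosette and pad below 0.01 m and z of rosette in the frame of pad between -0.004 and 0.004 m and angle between rosette's own z axis and vertical below 0.1 rad and contact force between the fingers and rosette below 0.1 N), for 0.2 s.
At the end, for the whole second after the job is handed in: The robot holds the lever still at 1.50 to 1.64 rad, the foot bearing on the whole rosette and pushed in 3.5 to 10.5 mm; the whole rosette lies flat within 10 mm of the pad's middle, fingers off it; the broken one lies in the crate (all of step 1 and all of step 2 and value of joint foot between 0.0035 and 0.0105 m and value of joint lever between 1.5 and 1.64 rad and velocity of joint lever between -0.05 and 0.05 rad/s and contact force between press and rosette above 12 N and contact force between any of the fingers, the arm and press above 3 N); the arm keeps its last pose, push and grip.
It fails at once if the foot is driven to its stop (13.5 mm or more) (value of joint foot above 0.0135 m).
It fails at once if the tin is pushed more than 30 mm (distance of tin from where it was at the start of the episode above 0.03 m).
It fails at once if the jar is pushed more than 30 mm (distance of jar from where it was at the start of the episode above 0.03 m).
It also fails if it takes over 67 s, if anything falls off the work surface, if the arm or the gripper's body presses on something with over 40 N, if the wrist force passes 120 N, or if a joint passes its speed limit or range.

ROBOT

A 7-joint arm with a two-finger parallel gripper is mounted at the origin on the work surface. World frame = base frame: x ahead of the robot, y to its left, z up, the work surface at z = 0. Lengths are in m, angles in rad, forces in N, time in s.
With the tool pointing down it reaches from about 0.375 to 0.925 m from the base axis. Payload 3.1 kg.
Tool frame: the origin (TCP) lies between the finger pads; the fingertips stand 19 mm ahead of it and the grasp point (between the pads) is the TCP; z points along the fingers, y is the line along which they close (so a half turn about z gives the same grasp; the last joint's range is limited). The gripper opens to 85 mm and grips with 20 to 120 N. Pads are 22 mm wide; open, the fingers measure 114 mm over their backs; the gripper's body (76 mm by 85 mm) begins 54 mm behind the grasp point. The pads swing forward as they close: fully open they stand 13 mm farther back than shut.
Start: joints at [1.19, 0.383, 0.044, 1.598, -0.018, 1.161, -0.05], TCP at [0.181, -0.624, 0.25] pointing down, gripper open.
Joint ranges: [-2.61, 2.61], [-0.41, 2.15], [-1.48, 1.57], [0, 2.5], [-1.57, 4.71], [0.05, 1.97], [-2.85, 2.85]. Speed limits (rad/s): [2.79, 2.79, 3.14, 3.14, 3.14, 3.14, 3.14].

INTERFACE

Orientations are given as a unit quaternion [x, y, z, w].
In Python, from bench import move_ptp, movel, move_j, move_gripper, pause, inverse_kinematics, read_camera, camera_params, MotionError, sign_off, look_for, tip_of, read_time_s, read_qpos, read_joint_vel, read_effort, read_eef_pos, read_tcp_rot, read_ft_force, read_ft_torque, read_finger_gap, read_grasp_force gives the robot as it stands. Calls block until the motion is done:
- move_ptp(position, orientation): joint-space move of the TCP to a pose.
- movel(position, orientation=None, speed=0.15): straight line of the TCP; orientation=None keeps the orientation; speed is the mean speed in m/s.
- move_j(angles): joint-space move.
- move_gripper(opening, effort=None): finger opening in m; effort is the grip in N (None keeps the last); returns when the fingers have stopped.
- pause(seconds).
- inverse_kinematics(position, orientation): joint angles nearest the present ones, or None.
- read_camera(name): name is "side" or "top"; returns the picture (384x512x3 uint8, red, green, blue); there is no depth.
- camera_params(name): a dict with "K" (3x3 intrinsics, pixels), "camera_from_world" (4x4, takes a point from world to camera coordinates). Camera axes: x right, y down, z forward; pixel columns grow to the right and rows downward; lengths in m; the calibration is good to about 2 mm. A picture is of the moment at which its call begins. camera_params takes no time and is no camera call.
A pose or a line that the arm cannot do raises MotionError and nothing moves.
- sign_off(): hands the job in; it is judged then, once.
Trained networks look in the newest picture that a camera, given by its name, has taken for a name from the list of things; names that differ only in an ending like _2 or _b are one class to them, and where a whole thing is asked for, a point or a joint stands for the part that bears it (a point fixed in the world has none). Each returns a list of dicts, best first, with "confidence" (0 to 1); they miss things now and then, are a little off and sometimes report something else, mostly with a low value. They report only what shows in the picture. A call takes as long as a camera call. They do not tell look-alikes from the thing itself.
- look_for(camera, name): "at" ([column, row] in pixels, amid what is visible of it).
- tip_of(camera, name): "at" ([column, row] in pixels: a listed point, or the origin of a listed thing).
Readings, each from a call of its own:
- read_time_s(): time.
- read_qpos(): joint angles.
- read_joint_vel(): joint speeds.
- read_effort(): joint torques, N m.
- read_eef_pos(): TCP position.
- read_tcp_rot(): TCP orientation.
- read_ft_force(): force on the tool from outside, world axes, zero at the start.
- read_ft_torque(): the same for the moment, N m.
- read_finger_gap(): finger opening in m.
- read_grasp_force(): force on a finger pad.
Only numpy, scipy, OpenCV 4.12 (cv2) and the standard library are available. Lean on these libraries where they do the work, as an engineer would, in place of code of your own. Each camera call takes 0.05 s, during which the arm holds its last target. There are 200 camera calls.

## Working session

There is one attempt and no reset: what is moved stays moved. The work goes in short steps, each a Python script; the robot and the scene stay as the last script left them, time stands still between calls to the robot, and variables do not carry over. Pictures are saved under pics/ and viewed, at most 10 in all, crops included, and the job is handed in when it is done.

```bash
ls; mkdir -p pics; cat > h.py <<'E'
import numpy as np, cv2
from bench import *
def cam(n):
    p=camera_params(n); return np.array(p["K"]),np.array(p["camera_from_world"])
def proj(n,P):
    K,T=cam(n); c=T[:3,:3]@np.array(P,float)+T[:3,3]; u=K@c; return u[:2]/u[2]
def atz(n,px,z):
    K,T=cam(n); R,t=T[:3,:3],T[:3,3]; o=-R.T@t; d=R.T@np.linalg.inv(K)@np.array([px[0],px[1],1.]); return o+d*(z-o[2])/d[2]
def tri(a,b,na="side",nb="top"):
    A=[];B=[]
    for n,px in((na,a),(nb,b)):
        K,T=cam(n); R,t=T[:3,:3],T[:3,3]; o=-R.T@t; d=R.T@np.linalg.inv(K)@np.array([px[0],px[1],1.]); d/=np.linalg.norm(d)
        M=np.eye(3)-np.outer(d,d); A.append(M);B.append(M@o)
    x=np.linalg.lstsq(np.vstack(A),np.hstack(B),rcond=None)[0]
    return x
E
python3 - <<'E'
from h import *
ims=[]
for n in("side","top"):
    im=read_camera(n); cv2.imwrite(f"pics/{n}0.png",cv2.resize(im[:,:,::-1],(800,600))); 
    K,T=cam(n); print(n,"pos",(-T[:3,:3].T@T[:3,3]).round(3),K[0,0].round(1))
    for k in("press","pad","hinge","handle","reject","rosette","crate","tin","jar"):
        print(k,[(np.round(d["at"]).tolist(),round(d["confidence"],2)) for d in tip_of(n,k)][:4])
print(read_time_s(),read_tcp_rot())
E
```

```text
pics
side pos [0.551 0.839 1.165] 443.2
press [([243.0, 256.0], 0.95)]
pad [([245.0, 249.0], 0.56), ([243.0, 256.0], 0.28)]
hinge [([204.0, 229.0], 0.69)]
handle [([196.0, 173.0], 0.56), ([274.0, 179.0], 0.3)]
reject [([248.0, 251.0], 0.8), ([242.0, 210.0], 0.53), ([224.0, 182.0], 0.17)]
rosette [([274.0, 180.0], 0.81), ([271.0, 157.0], 0.58)]
crate [([293.0, 341.0], 0.93)]
tin [([224.0, 180.0], 0.64)]
jar [([203.0, 324.0], 0.9), ([207.0, 228.0], 0.73)]
top pos [ 0.367 -0.033  1.378] 406.5
press [([230.0, 195.0], 0.64), ([328.0, 226.0], 0.5), ([229.0, 130.0], 0.25)]
pad [([229.0, 197.0], 0.73), ([230.0, 196.0], 0.52)]
hinge [([232.0, 156.0], 0.96)]
handle [([231.0, 130.0], 0.61)]
reject [([285.0, 188.0], 0.73), ([229.0, 192.0], 0.7), ([148.0, 232.0], 0.6)]
rosette [([362.0, 221.0], 0.95), ([327.0, 225.0], 0.62)]
crate [([145.0, 234.0], 0.88), ([232.0, 130.0], 0.46)]
tin [([322.0, 172.0], 0.89)]
jar [([165.0, 165.0], 0.85)]
1.0 [ 9.90011310e-01  1.40987961e-01  2.99120645e-05 -3.98061555e-06]
```

View pics/side0.png

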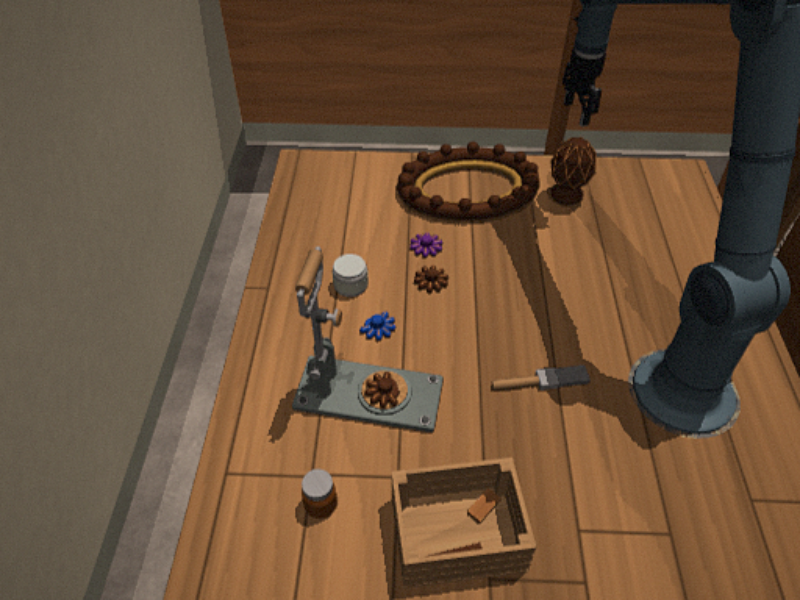

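View pics/top0.png

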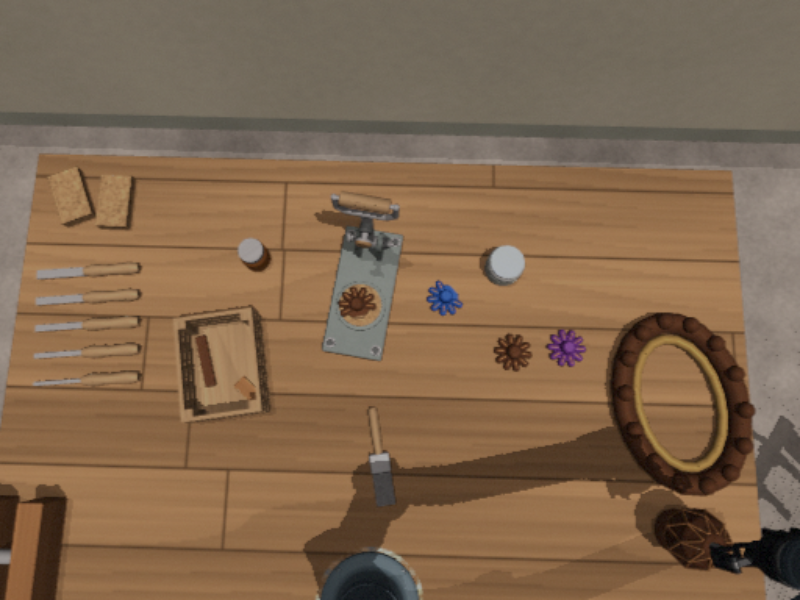

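The side view shows (800-px coordinates) the reject on the pad at (384,390), a brown whole rosette at (431,279), a blue look-alike at (378,325), a purple one at (426,244), the tin at (350,275), the jar at (318,493) and the crate at (462,520). In the top view the pad is at (358,304), the brown rosette at (513,352), purple at (566,347), blue at (444,298), the tin at (506,264), the jar at (252,253) and the crate at (220,365).

Candidates:
- **Reject:** pad (358,304) or blue (444,298). I choose the one on the pad.
- **Rosette:** brown (513,352) or purple (566,347). I choose the brown one.

Next is one close crop to check both, plus the measurements.

```bash
python3 - <<'E'
from h import *
S=read_camera("side");T=read_camera("top")
def crop(im,c,r=33):
    return cv2.resize(im[c[1]-r:c[1]+r,c[0]-r:c[0]+r,::-1],(400,300) if 0 else (300,300),interpolation=cv2.INTER_CUBIC)
cv2.imwrite("pics/crop1.png",np.vstack([np.hstack([crop(T,(230,193)),crop(T,(328,225))]),np.hstack([crop(S,(245,249)),crop(S,(276,178))])]))
ps=dict(pad=((245,250),(229.5,196)),hinge=((204,229),(232,156)),handle=((196,173),(231,130)),rosette=((274,180),(327.5,225)),reject=((248,251),(229,192)),crate=((293,341),(145,234)))
for k,(a,b) in ps.items(): 
    x=tri(a,b); print(k,x.round(3),(proj("side",x)-a).round(1),(proj("top",x)-b).round(1))
# screws (base top z=.018), 4 px pts
for z,l in((.018,[("top",(330,343)),("top",(376,350)),("side",(432,380)),("side",(426,420)),("side",(303,401))]),):
    for n,p in l: print(n,p,atz(n,np.array(p)/1.5625,z).round(3))
for n,p in (("top",(192,417)),("top",(266,409)),("top",(250,309)),("top",(176,319)),("side",(394,472)),("side",(514,461)),("side",(533,548)),("side",(402,564))): print("crate",n,atz(n,np.array(p)/1.5625,.1).round(3))
for n in("side","top"):
  for k in("jar","tin"):print(k,n,[atz(n,d["at"],0).round(3).tolist() for d in tip_of(n,k)][:1])
E
```

```text
pad [0.608 0.041 0.019] [0.7 0.2] [ 0.1 -0.7]
hinge [0.727 0.032 0.107] [1.7 0.5] [ 0.2 -1.7]
handle [0.732 0.026 0.339] [1.1 0.4] [ 0.2 -1.2]
rosette [ 0.52  -0.296 -0.011] [0.4 0.1] [ 0.1 -0.4]
reject [0.609 0.045 0.025] [-2.8 -0.8] [-0.6  2.6]
crate [0.468 0.323 0.006] [-1.  -0.3] [-0.2  0.8]
top (330, 343) [0.524 0.1   0.018]
top (376, 350) [0.512 0.001 0.018]
side (432, 380) [0.512 0.009 0.018]
side (426, 420) [0.523 0.105 0.018]
side (303, 401) [0.767 0.07  0.018]
crate top [0.36  0.358 0.1  ]
crate top [0.38  0.213 0.1  ]
crate top [0.58  0.258 0.1  ]
crate top [0.555 0.408 0.1  ]
crate side [0.578 0.262 0.1  ]
crate side [0.373 0.233 0.1  ]
crate side [0.355 0.385 0.1  ]
crate side [0.559 0.418 0.1  ]
jar side [[0.708, 0.277, 0.0]]
tin side [[0.696, -0.258, 0.0]]
jar top [[0.719, 0.27, 0.0]]
tin top [[0.698, -0.284, 0.0]]
```

View pics/crop1.png

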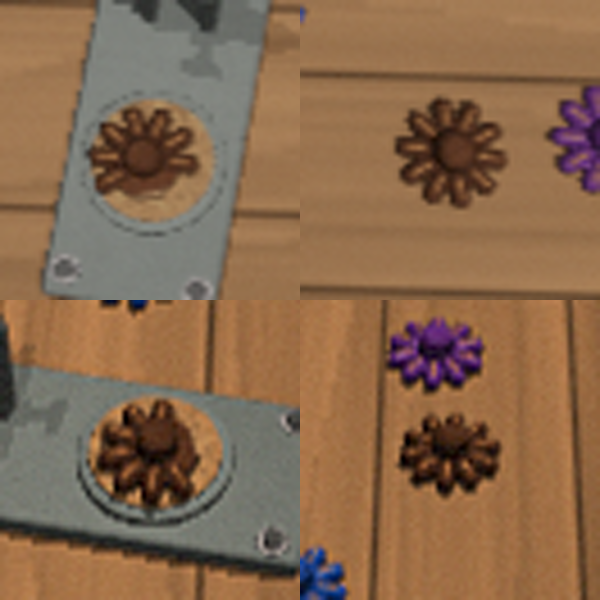

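The crop confirms the choice. The top-left panel shows the reject on the cork with petals missing and a pale break towards the robot (button at top px ≈228.7,194.1; side ≈247.2,245.5). The whole rosette has all ten petals (button at top ≈329.5,225; side ≈276.7,174.3). Next I refine the positions and plan the poses.

```bash
cat >> h.py <<'E'
from scipy.spatial.transform import Rotation as Rn
def down(a):  # tool z down, tool y along world heading a (half turn equivalent nearer to joint centre chosen by caller)
    y=np.array([np.cos(a),np.sin(a),0]); z=np.array([0,0,-1.]); x=np.cross(y,z)
    return Rn.from_matrix(np.c_[x,y,z]).as_quat()
def blobs(n,fn,c,r=22):
    im=read_camera(n).astype(int); y0,x0=c[1]-r,c[0]-r
    m=fn(im[y0:y0+2*r,x0:x0+2*r]).astype(np.uint8)
    k,l,s,ce=cv2.connectedComponentsWithStats(m); i=1+np.argmax(s[1:,4])
    ct=max(cv2.findContours((l==i).astype(np.uint8),0,2)[0],key=cv2.contourArea)
    return np.array(cv2.minEnclosingCircle(ct)[0])+[x0,y0], np.array(cv2.fitEllipse(cv2.convexHull(ct))[0])+[x0,y0], s[i,4]
E
python3 - <<'E'
from h import *
dark=lambda p:(p.sum(2)<270)
for n,c in(("top",(328,225)),("side",(276,180))):
    im=read_camera(n); print(n,im[c[1],c[0]],im[c[1]+15,c[0]+15])
    a,b,s=blobs(n,dark,c); print(" ros outline",a,b,s,atz(n,b,.008).round(4))
print("ros button",tri((276.7,174.3),(329.5,225)).round(4),atz("top",(329.5,225),.03).round(4),atz("side",(276.7,174.3),.03).round(4))
print("rej button",tri((247.2,245.5),(228.7,194.1)).round(4),atz("top",(228.7,194.1),.06).round(4),atz("side",(247.2,245.5),.06).round(4))
print("pad",tri((246.3,250.1),(230.9,195.9)).round(4),atz("top",(230.9,195.9),.03).round(4),atz("side",(246.3,250.1),.03).round(4))
for n,c in(("top",(231,197)),("side",(246,250))):
    a,b,s=blobs(n,lambda p:(p[:,:,0]-p[:,:,2]>25),c,19); print(" pad",a,b,s,atz(n,b,.03).round(4))
yw=-.113
for P,a in(((.607,.042,.067),yw+np.pi/2),((.607,.042,.067),yw-np.pi/2),((.467,.318,.1),np.pi/2),((.467,.318,.1),-np.pi/2),((.52,-.293,.037),np.pi/2),((.52,-.293,.037),-np.pi/2),((.73,.028,.337),yw),((.73,.028,.337),yw+np.pi),((.5,.055,.1),yw),((.5,.055,.1),yw+np.pi)):
    q=inverse_kinematics(P,down(a)); print(P,round(a,2),None if q is None else np.round(q,2))
E
```

```text
top [93 57 39] [156 117  78]
 ros outline [327.68446541 224.96601868] [327.72583389 225.02702904] 400 [ 0.5168 -0.2929  0.008 ]
side [38 14 10] [150 102  66]
 ros outline [275.11363602 179.        ] [275.398489   178.86671448] 297 [ 0.5171 -0.2841  0.008 ]
ros button [ 0.5143 -0.2963  0.0199] [ 0.5147 -0.2946  0.03  ] [ 0.5132 -0.2858  0.03  ]
rej button [0.6049 0.0429 0.0482] [0.6047 0.0419 0.06  ] [0.6024 0.0519 0.06  ]
pad [0.6067 0.0368 0.0141] [0.6042 0.036  0.03  ] [0.6057 0.048  0.03  ]
 pad [230.23451233 194.79203606] [230.12150192 194.81086731] 584 [0.6078 0.0387 0.03  ]
 pad [245.5 248.5] [245.66816521 248.89048195] 537 [0.6079 0.0435 0.03  ]
(0.607, 0.042, 0.067) 1.46 [ 0.4   0.63 -0.68  1.8   0.5   0.89  0.95]
(0.607, 0.042, 0.067) -1.68 [ 0.28  0.59 -0.53  1.8   0.38  0.86 -2.11]
(0.467, 0.318, 0.1) 1.57 [ 0.13  0.64 -1.    1.88  0.65  0.99  0.4 ]
(0.467, 0.318, 0.1) -1.57 [ 0.03  0.57 -0.86  1.89  0.54  0.93 -2.66]
(0.52, -0.293, 0.037) 1.57 [ 0.87  0.62 -0.53  1.84  0.42  0.8   1.69]
(0.52, -0.293, 0.037) -1.57 [ 0.56  0.56 -0.14  1.85  0.11  0.74 -1.21]
(0.73, 0.028, 0.337) -0.11 [ 0.33  0.58 -0.68  1.24  0.36  1.44 -0.42]
(0.73, 0.028, 0.337) 3.03 [ 0.58  0.8  -1.25  1.22  0.75  1.6   2.51]
(0.5, 0.055, 0.1) -0.11 [ 0.57  0.46 -0.88  2.03  0.47  0.86 -0.69]
(0.5, 0.055, 0.1) 3.03 [ 0.82  0.69 -1.24  2.02  0.78  1.02  2.22]
```

```bash
python3 - <<'E'
from h import *
q=down(np.pi/2)
move_gripper(.06,40)
move_ptp((.47,-.05,.25),q)
movel((.604,.045,.13),q,.25)
movel((.604,.045,.067),q,.08)
print(read_ft_force(),read_eef_pos())
S=read_camera("side")
move_gripper(.0,40); print(read_finger_gap(),read_grasp_force(),read_ft_force())
movel((.604,.045,.18),q,.15); print(read_finger_gap(),read_grasp_force())
S2=read_camera("side");T=read_camera("top")
f=lambda im,c:cv2.resize(im[c[1]-40:c[1]+40,c[0]-50:c[0]+50,::-1],(400,320),interpolation=cv2.INTER_CUBIC)
cv2.imwrite("pics/g1.png",np.vstack([np.hstack([f(S,(245,240)),f(S2,(245,215))]),]))
print(read_time_s(),read_eef_pos(), proj("side",(.604,.045,.18)))
E
```

```text
[ 0.37474408 -0.06348548  0.49761223] [0.60448814 0.04532336 0.067369  ]
0.026097353228457323 39.56584340077825 [ 0.10325724 -0.08968896  2.22511495]
0.025332165105202482 39.317468132358044
7.625 [0.60282561 0.04466031 0.1783035 ] [246.30541765 218.85621021]
```

View pics/g1.png

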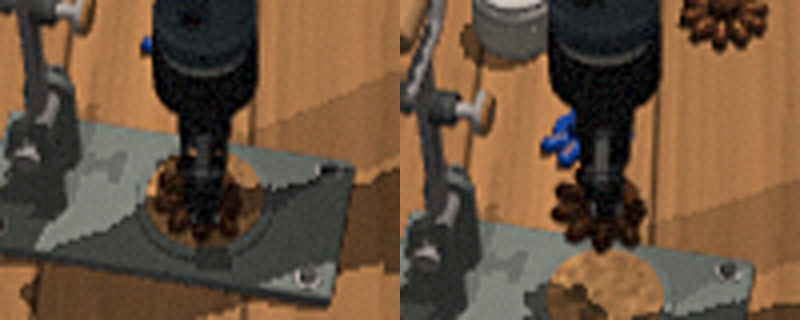

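Left panel: the fingers around the button on the pad. Right panel: the reject held and lifted, its petals centred near (600,208) of the crop, which is side px ≈(245,227). Now it goes to the crate.

```bash
python3 - <<'E'
from h import *
print("pred",proj("side",(.6028,.0447,.149)), atz("side",(245,227),.149))
q=down(np.pi/2)
movel((.467,.318,.18),q,.25); print(read_finger_gap(),read_grasp_force())
movel((.467,.318,.075),q,.12)
move_gripper(.05)
movel((.467,.318,.19),q,.2)
movel((.42,.0,.25),q,.3)
S=read_camera("side");T=read_camera("top")
f=lambda im,c:cv2.resize(im[c[1]-40:c[1]+40,c[0]-50:c[0]+50,::-1],(400,320),interpolation=cv2.INTER_CUBIC)
cv2.imwrite("pics/g2.png",np.vstack([np.hstack([f(S,(293,330)),f(T,(145,230))]),np.hstack([f(S,(245,240)),f(T,(231,195))])])[:600])
for n in("side","top"):
  print([(np.round(d["at"]).tolist(),round(d["confidence"],2)) for d in tip_of(n,"pad")],[(np.round(d["at"]).tolist(),round(d["confidence"],2)) for d in tip_of(n,"reject")])
for n,c in(("top",(231,197)),("side",(246,250))):
    a,b,s=blobs(n,lambda p:(p[:,:,0]-p[:,:,2]>25),c,19); print(" pad",a,b,s,atz(n,b,.03).round(4))
print(read_time_s())
E
```

```text
pred [246.85155916 225.5132109 ] [0.60788037 0.05035741 0.149     ]
0.02591681507520344 39.318688788916916
[([246.0, 247.0], 0.97), ([291.0, 342.0], 0.65), ([199.0, 172.0], 0.49)] [([293.0, 340.0], 0.94), ([243.0, 210.0], 0.63), ([248.0, 247.0], 0.29)]
[([229.0, 194.0], 0.62)] [([144.0, 232.0], 0.84), ([286.0, 187.0], 0.76)]
 pad [230.20370293 195.        ] [230.08520889 194.83716202] 587 [0.6077 0.0388 0.03  ]
 pad [245.5 248.5] [245.66816521 248.89048195] 587 [0.6079 0.0435 0.03  ]
12.75
```

View pics/g2.png

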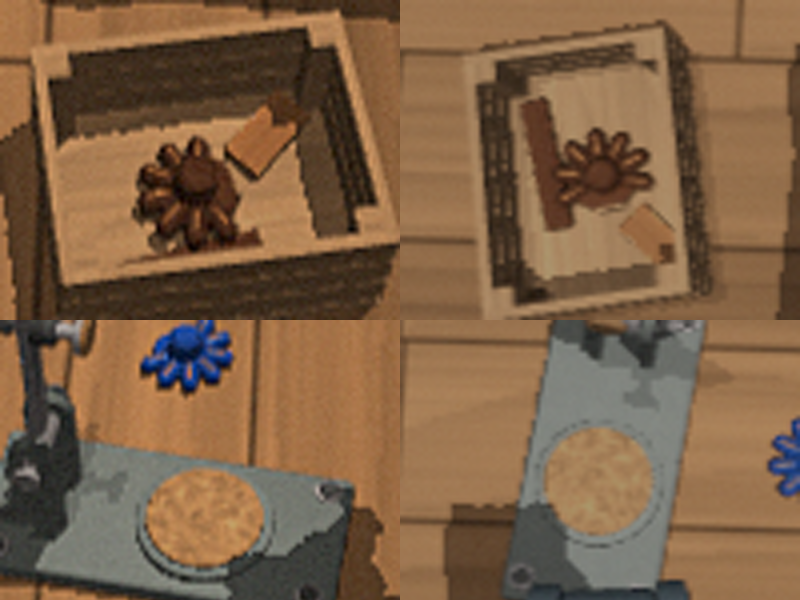

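The reject lies in the crate and the pad is bare, at side px (246,249) and top px (230,195). I'll centre the rosette with a pinch along x, then grip it along y.

```bash
python3 - <<'E'
from h import *
P=np.array([.516,-.290,.034])
q0=down(0);q=down(np.pi/2)
move_gripper(.06,20)
move_ptp(P+[0,0,.1],q0)
movel(P,q0,.12); print(read_ft_force())
move_gripper(0,20); print(read_finger_gap(),read_grasp_force())
move_gripper(.06)
movel(P+[0,0,.04],q0,.15)
move_ptp(P+[0,0,.04],q)
movel(P,q,.1)
move_gripper(0,40); print(read_finger_gap(),read_grasp_force(),read_eef_pos())
movel(P+[0,0,.15],q,.15)
movel((.607,.04,.17),q,.25); print(read_finger_gap())
pause(.3); e=read_eef_pos();S=read_camera("side")
f=lambda im,c:cv2.resize(im[c[1]-40:c[1]+40,c[0]-50:c[0]+50,::-1],(800,600)[:1]+(640,),interpolation=cv2.INTER_CUBIC)
cv2.imwrite("pics/g3.png",f(S,(245,235))[:600])
z=e[2]-.034+.008
print(e,read_time_s(),"pred outline centre",proj("side",(e[0],e[1],z)))
E
```

```text
[-0.44111996 -0.2720304  -0.71540979]
0.026732678918137794 19.788170500542037
0.02605882757057701 39.58497828687541 [ 0.5168557  -0.29032645  0.03497605]
0.02585544414951329
[0.60703657 0.03899884 0.17003277] 21.6917 pred outline centre [245.51966246 224.97914778]
```

View pics/g3.png

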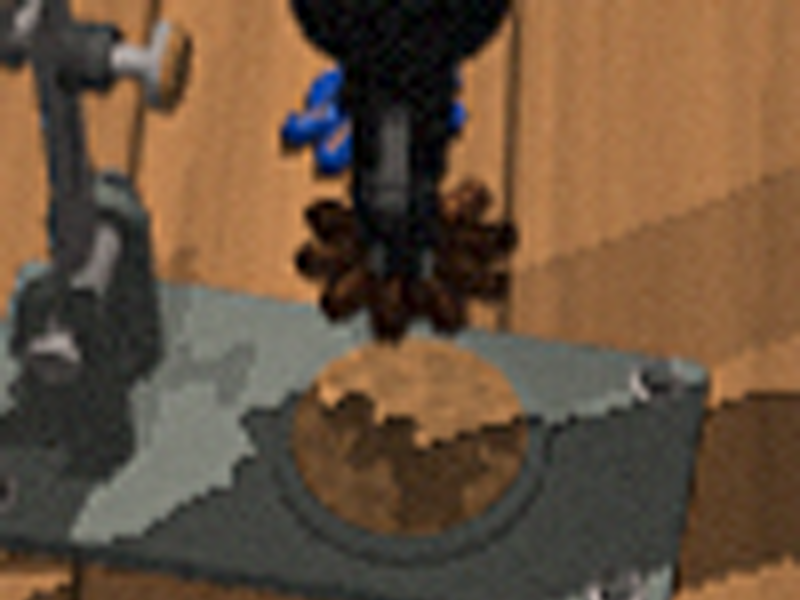

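The held rosette spans 297–515 horizontally, with its centre at about (406,258). The pad ellipse is centred at about (409,436). So the side camera reads about 1.8 px low, and I correct the pad by the same offset, then lower.

```bash
python3 - <<'E'
from h import *
p=atz("side",(245.8,247.2),.03); t=atz("top",(230.0,194.8),.03); print(p,t)
xy=((p+t)/2)[:2]; xy=np.clip(xy,[.603,.034],[.612,.045]); print(xy)
q=down(np.pi/2)
movel((*xy,.08),q,.15); z=.08
f0=np.array(read_ft_force())
while z>.060:
    z-=.002; movel((*xy,z),q,.04)
    f=np.array(read_ft_force())-f0
    if f[2]>3: break
pause(.2);print(z,f,read_eef_pos())
move_gripper(.06); movel((*xy,.13),q,.15)
movel((.45,.0,.25),q,.3)
for n,c in(("top",(230,195)),("side",(246,248))):
    im=read_camera(n); cv2.imwrite(f"pics/_{n}.png",cv2.resize(im[c[1]-30:c[1]+30,c[0]-30:c[0]+30,::-1],(400,400),interpolation=cv2.INTER_CUBIC))
cv2.imwrite("pics/g4.png",np.hstack([cv2.imread("pics/_top.png"),cv2.imread("pics/_side.png")]))
print(read_time_s())
E
```

```text
[0.60777784 0.03713702 0.03      ] [0.60785795 0.03912855 0.03      ]
[0.60781789 0.03813278]
0.06399999999999999 [-1.61460214  0.11024059  4.59710222] [0.60818345 0.03824241 0.06493796]
26.5833
```

View pics/g4.png

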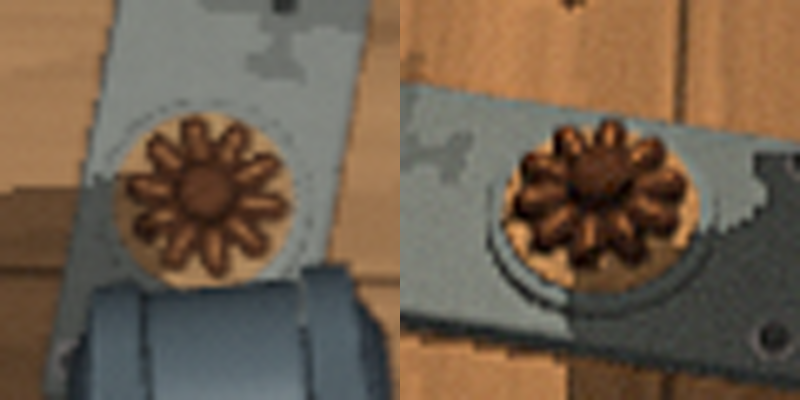

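The rosette sits flat with all ten petals, within about 3–4 mm of the pad centre (left panel: rosette (208,197), pad (205,203), 0.5 mm/px). Now the lever: check the pose and reachability, then grip and pull.

```bash
cat >> h.py <<'E'
yw=-.113; X=np.array([np.cos(yw),np.sin(yw),0]); PAD=np.array([.607,.0395,0])
H=PAD+.125*X+[0,0,.102]; QH=down(yw)
def hp(th): return H+.235*(-np.sin(th)*X+np.cos(th)*np.array([0,0,1.]))
E
python3 - <<'E'
from h import *
print(H,hp(0),"obs hinge",atz("top",(232,156),.102),"handle",atz("top",(231,130),.337),atz("side",(196,173),.337))
h=hp(0)
for P in((.5,0,.42),h+[0,0,.09],h,hp(.8),hp(1.571)):
    s=inverse_kinematics(P,QH); print(None if s is None else np.round(s,2))
move_gripper(.07,100)
movel((.5,.0,.43),None,.3); move_ptp((.5,.0,.43),QH)
movel(h+[0,0,.09],QH,.25)
S=read_camera("side");T=read_camera("top")
f=lambda im,c:cv2.resize(im[c[1]-50:c[1]+50,c[0]-50:c[0]+50,::-1],(400,400),interpolation=cv2.INTER_CUBIC)
cv2.imwrite("pics/g5.png",np.hstack([f(S,(200,165)),f(T,(231,130))])); print(read_time_s(),read_eef_pos())
E
```

```text
[0.73120279 0.02540504 0.102     ] [0.73120279 0.02540504 0.337     ] obs hinge [0.72316486 0.03329034 0.102     ] handle [0.72964317 0.0262745  0.337     ] [0.73589093 0.02221143 0.337     ]
[ 0.84  0.04 -0.94  1.68  0.04  1.44 -0.21]
[ 0.33  0.56 -0.72  1.08  0.36  1.61 -0.41]
[ 0.34  0.58 -0.68  1.23  0.36  1.45 -0.42]
[ 0.52  0.31 -0.79  1.76  0.24  1.18 -0.45]
[ 0.43  0.39 -0.7   2.04  0.34  0.83 -0.58]
30.2917 [0.73045115 0.02520334 0.42795384]
```

View pics/g5.png

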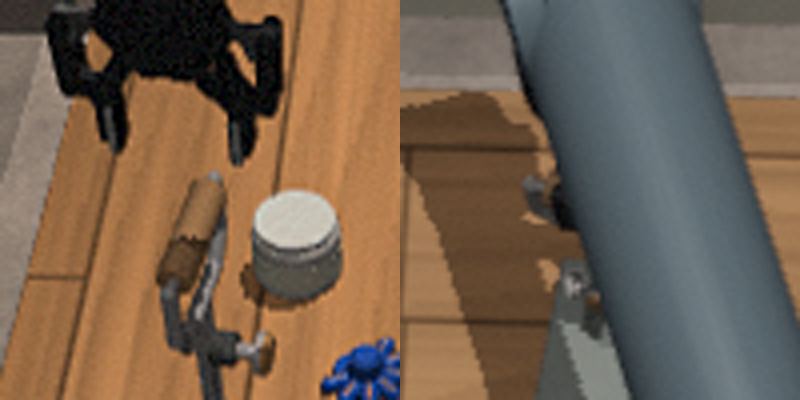

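The open fingers (tips at (115,155) and (238,160)) straddle the wooden grip (193,230) with clearance on both sides. Descend, close and pull along the arc.

```bash
python3 - <<'E'
from h import *
f0=np.array(read_ft_force())
movel(hp(0)+[0,0,.03],QH,.15); movel(hp(0),QH,.08); print("down",np.array(read_ft_force())-f0)
move_gripper(0,100); print(read_finger_gap(),read_grasp_force(),np.array(read_ft_force())-f0)
for th in np.arange(.15,1.46,.15):
    movel(hp(th),QH,.12); f=np.array(read_ft_force())-f0; e=np.array(read_eef_pos())
    print(round(th,2),f.round(1),(e-hp(th)).round(4),round(read_finger_gap(),4))
    if np.linalg.norm(f)>40: print("stop");break
print(read_time_s())
S=read_camera("side");cv2.imwrite("pics/g6.png",cv2.resize(S[180:300,170:330,::-1],(800,600),interpolation=cv2.INTER_CUBIC))
E
```

```text
down [1.13538713 0.64137318 1.61099209]
0.023271258968362296 97.59178161621094 [0.44876362 1.61693333 2.02684295]
0.15 [2.4 2.8 3.1] [0.0005 0.0013 0.001 ] 0.0231
0.3 [1.2 5.8 3.2] [0.0007 0.0024 0.001 ] 0.0233
0.45 [2.2 6.6 4. ] [0.0008 0.0035 0.0009] 0.0235
0.6 [2.3 9.1 2.7] [0.001  0.0045 0.0009] 0.0235
0.75 [2.9 9.5 3.6] [0.0014 0.0054 0.0012] 0.0231
0.9 [ 2.7 11.3  3.2] [0.0017 0.0062 0.0014] 0.0237
1.05 [ 1.8 12.6  4.5] [0.0018 0.0068 0.0016] 0.0239
1.2 [ 1.9 13.5  5.1] [0.0017 0.0073 0.0015] 0.0236
1.35 [ 0.1 13.8  5.7] [0.0016 0.0077 0.0013] 0.0234
35.8333
```

View pics/g6.png

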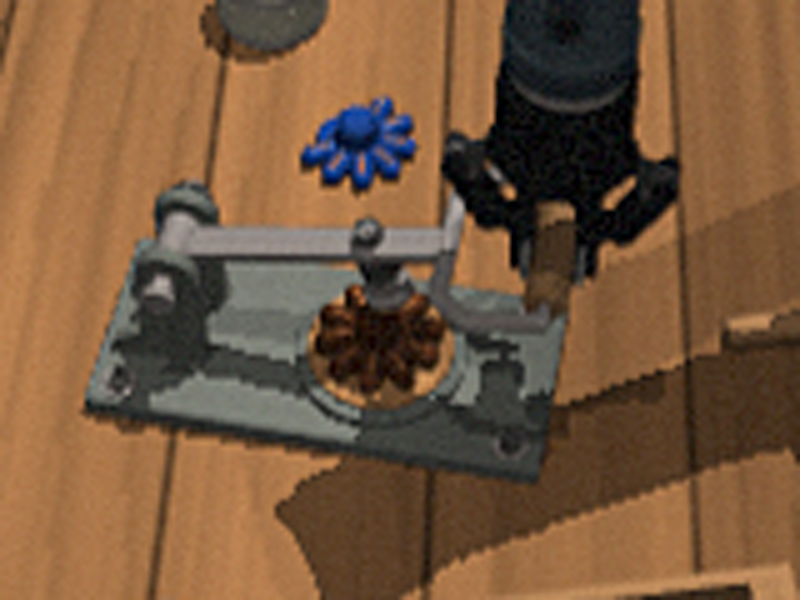

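The lever is nearly down: the foot hangs just above the rosette's button (385,290) and the grip is pinched at (550,250). The side force shows the lever's plane runs about 8 mm to +y of my path. I relieve that, then press in small steps, watching height and force.

```bash
python3 - <<'E'
from h import *
Y=np.array([0,.008,0])
movel(hp(1.42)+Y,QH,.06); pause(.2)
th=1.42
while True:
    f=np.array(read_ft_force()); e=np.array(read_eef_pos())
    est=np.arccos((e[2]-.102)/.235)
    print(round(th,3),f.round(1),e.round(4),round(est,3))
    if f[2]>13 or est>1.55 or th>1.62: break
    th+=.012; movel(hp(th)+Y,QH,.05); pause(.15)
print(read_time_s())
E
```

```text
1.42 [3.  3.3 3.7] [0.5018 0.0597 0.1381] 1.416
1.432 [4.7 2.9 4.8] [0.5014 0.0597 0.1352] 1.429
1.444 [4.5 2.1 4.1] [0.501  0.0598 0.1324] 1.441
1.456 [3.9 2.7 4.4] [0.5007 0.0598 0.1296] 1.453
1.468 [4.4 2.3 3.3] [0.5004 0.0599 0.1267] 1.465
1.48 [3.9 2.6 4.2] [0.5001 0.0599 0.1239] 1.477
1.492 [4.6 2.7 4. ] [0.4999 0.06   0.1211] 1.489
1.504 [5.3 2.4 4. ] [0.4997 0.06   0.1184] 1.501
1.516 [3.1 2.  9.9] [0.4996 0.06   0.1162] 1.51
1.528 [ 1.7  1.9 10. ] [0.4995 0.06   0.1136] 1.521
1.54 [ 1.   2.3 12.4] [0.4994 0.0601 0.111 ] 1.533
1.552 [ 0.4  2.3 14.3] [0.4993 0.0601 0.1083] 1.544
40.9417
```

Contact came at 1.51 as described. A little further to level, then check that it holds still.

```bash
python3 - <<'E'
from h import *
Y=np.array([0,.008,0]); th=1.552
while True:
    th+=.008; movel(hp(th)+Y,QH,.05); pause(.15)
    f=np.array(read_ft_force()); e=np.array(read_eef_pos()); print(round(th,3),f.round(1),e.round(4))
    if e[2]<.1042 or f[2]>18 or th>1.6: break
pause(.8); e2=np.array(read_eef_pos()); print((e2-e).round(5),np.array(read_ft_force()).round(1),read_finger_gap(),read_time_s())
S=read_camera("side");cv2.imwrite("pics/g7.png",cv2.resize(S[180:300,170:330,::-1],(800,600),interpolation=cv2.INTER_CUBIC))
E
```

```text
1.56 [ 0.6  1.4 14.6] [0.4993 0.0601 0.1066]
1.568 [-0.7  1.1 17. ] [0.4992 0.0601 0.1049]
1.576 [-0.4  2.2 17. ] [0.4992 0.0601 0.1032]
[-0.e+00 -1.e-05  1.e-05] [ 0.3  2.4 17.6] 0.02344181472874403 42.9417
```

View pics/g7.png

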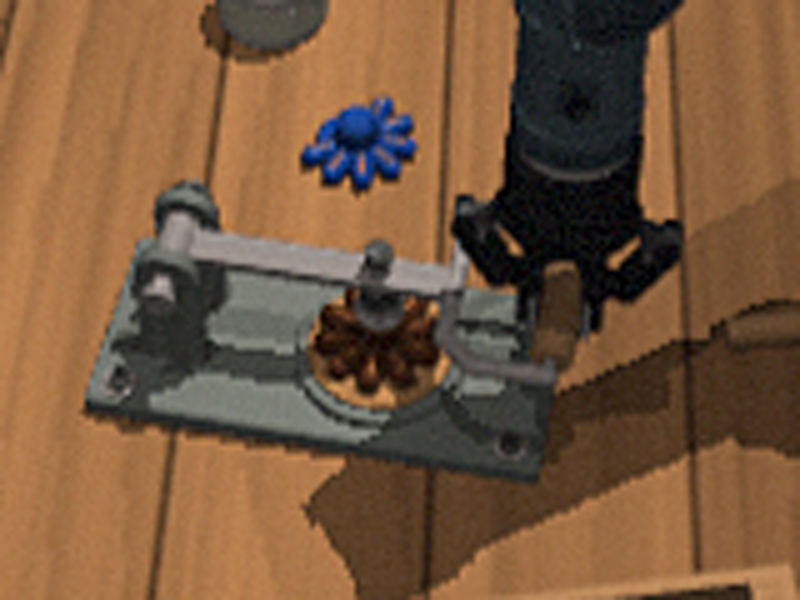

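The lever is level with the foot on the rosette's button (380,315). The rosette is flat and about 3–5 mm from the pad centre, and the hold is steady at 17 N.

```bash
python3 -c "
from bench import *
print(sign_off())"
```

```text
the job is handed in; nothing more can be done
None
```

The job is handed in but the verdict wasn't shown: the reject is in the crate, and the whole rosette lies face up about 3–5 mm off the pad's middle. The lever is held level at about 17 N with the foot roughly half in (inferred from handle height and force), and the tin and jar were not touched.

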